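Snap the grease coupler onto the roller bearing and hold it

TASK

Pick up the grease coupler (the steel socket with the square grip, standing on its mouth) and press it squarely, along the leaning axis, onto the brass grease nipple of the roller bearing until it snaps over the balls and sits fully home on the flange. Finish while still gripping it and pushing it home against its valve spring, without letting go. Leave the other things on the table where they are.

Things in the scene. Friction and masses are not known exactly. Their poses are not given: they have to be found in the camera images.
- coupler: Grease coupler: loose steel tool, 0.17 to 0.35 kg, 96 mm tall, standing upright on the table mouth down. Origin: centre of its mouth (underside); z along its axis, up through the grip. Lower 40 mm: round socket head, 39 mm diameter. Mouth: a funnel 31 mm wide narrowing to a lip 23 mm wide at 6 mm depth; behind it a bore 30 mm wide with its roof 27 mm above the mouth.
- coupler_grip (a point): On the coupler's axis 66 mm above its mouth: middle of the dark square grip, 26 x 26 mm, flats facing the coupler's x and y, from the head's flat shoulder at 40 mm up to 92 mm (a brass stub tops it, to 96 mm). Fingers on the grip can bear down on the shoulder when pushing.
- bearing: Grey bearing block of the cloth roller, fixed to the table: base 80 x 100 x 14 mm, round housing 72 mm in diameter lying along its y at 50 mm height, steel shaft 30 mm in diameter and 110 mm long through it. Origin: centre of the underside. The nipple grows out of the housing's top, leaning to the block's -x, roughly towards the robot (the block's yaw varies by 0.5 rad either way).
- nipple: Brass grease nipple on the bearing block, fixed, leaning 0.45 rad from vertical. Origin: centre of the flat top of its 40 mm flange, 90 mm above the table, where the coupler's mouth lands; z: the nipple's axis, pointing out and up. Stem 20 mm in diameter, 26 mm long, tip tapered to 13 mm. Fully home, the coupler's origin is at this origin with the z axes parallel; any turn about z will do.
- nipple_balls (a point): On the nipple's axis 16 mm above the flange. Four sprung 10 mm steel balls stick 4.5 mm out of the stem here. The coupler's lip is pushed past them: resistance starts with the mouth 17 mm above the flange and peaks at about 8 N near 14 mm; from 12 mm they snap behind the lip and pull the coupler on to 6 mm. Then only the valve pin resists. Let go, the coupler rises about 5 mm off the flange.
- valve (a joint): Sprung valve pin, 8 mm in diameter, in the tip of the nipple, sticking out 9 mm when free (its tip 35 mm above the flange). Value: metres pushed in along the nipple's axis, 0 free, about 0.008 with the coupler fully home. Needs about 3 N to start and about 9 N at 0.008.
- stamp: small carved wooden printing stamp, 75 x 50 x 34 mm, bystander. Origin: centre of its underside as placed.
- pot: small terracotta cup, 48 mm wide and 45 mm high, bystander. Origin: centre of its underside as placed.
- big_block: large flat wooden printing block, 130 x 160 x 30 mm, bystander. Origin: centre of its underside as placed.
- jar: glass jar with steel cap, 72 mm wide, 100 mm high, bystander. Origin: centre of its underside as placed.
- jar2: blue jar with white cap, 60 mm wide, 85 mm high, bystander. Origin: centre of its underside as placed.
- mallet: hammer lying on the table, bystander. Its length runs along its own x.
- brush: brush lying on the table, bystander. Its length runs along its own x.
- race: plain steel ring, 44 mm across, 16 mm high, lying flat, bystander. Origin: centre of its underside as placed.
There are look-alikes about, which are no part of the job. What is shaped like the coupler but green is not meant.

How it is judged:
By the outcome, as a careful person would: the job done as asked, in the order asked, and still so for the second after the job is handed in, while the arm keeps its last pose, push and grip.
It also fails if it takes over 35 s, if anything falls off the work surface, if the arm or the gripper's body presses on something with over 40 N, if the wrist force passes 120 N, or if a joint passes its speed limit or range.

ROBOT

A 7-joint arm with a two-finger parallel gripper is mounted at the origin on the work surface. World frame = base frame: x ahead of the robot, y to its left, z up, the work surface at z = 0. Lengths are in m, angles in rad, forces in N, time in s.
With the tool pointing down it reaches from about 0.35 to 0.9 m from the base axis. Payload 19.9 kg.
Tool frame: the origin (TCP) lies midway between the tips of the shut fingers; the grasp point (between the pads) lies 19 mm behind it; z points along the fingers, y is the line along which they close (so a half turn about z gives the same grasp; the last joint's range is limited). The gripper opens to 94 mm and grips with 3 to 60 N. Pads are 16 mm wide; open, the fingers measure 119 mm over their backs; the gripper's body (75 mm by 177 mm) begins 78 mm behind the grasp point.
Start: joints at [-1.286, 0.417, -0.01, 1.614, 0.005, 1.111, -0.053], TCP at [0.201, 0.592, 0.205] pointing down, gripper open.
Joint ranges: [-2.81, 2.81], [-0.39, 2.02], [-1.27, 1.25], [0.06, 2.57], [-1.19, 4.33], [0.19, 2], [-2.82, 2.82]. Speed limits (rad/s): [1.89, 1.89, 2.39, 2.39, 3.01, 3.01, 3.01].

INTERFACE

Orientations are given as a rotation vector (axis times angle).
In Python, from workcell import telemetry, imaging, workorder gives the robot as it stands.
- The arm moves only by the shell command python3 -m creep 'ROWS' [FORCE]. ROWS is JSON, a list of rows, each an object of numbers: "claw": the closure in counts, from 0 (fully open) to 255 (shut); "dx", "dy", "dz": the shift along the world's x, y, z in cm; "twist": the turn about the world's z in degrees. A call has 1 to 20 rows; each row is the pose to reach, as a shift and turn from the pose commanded when the call began; what a row does not reach only later rows make up. A row lasts 1/12 s, in which the tool goes at most 41.7 mm and 7.16 degrees, less where a joint would pass 70% of its speed; a pose out of reach is approached as far as the arm can. A call with a gripper value outside its range is refused whole. The fingers move at their own pace and stop on an object; FORCE is the grip in N (left out, the last holds). Time passes only in rows, so rows that repeat a pose let the fingers close. It gives the time, the measured TCP pose, the force, the opening and the grip force at its end, in the units of the state.
- telemetry.get_state(): the state, without advancing time (a new reading comes with each control period).
- imaging.get_image(name): name is "scene" or "top" or "wrist"; returns the picture (480x640x3 uint8, red, green, blue); there is no depth.
- imaging.camera_params(name): a dict with "vfov" (degrees; the focal length in pixels is half the picture's height over the tangent of half this angle, whatever the lens; pixels are square), "cx", "cy" (the principal point, pixels), "world_from_camera" (4x4, takes a point from camera to world coordinates); the wrist camera has in their place "T_tool_cam" (4x4, takes a point from camera to tool coordinates, whose origin is the TCP and whose axes are the flange's). Camera axes: x right, y up, looking along -z (the intrinsics and any distortion apply to the point x, -y, -z); pixel columns grow to the right and rows downward; lengths in m; the calibration is good to about 2 mm. A picture is of the moment at which its call begins: read the wrist's pose just before it. camera_params takes no time and is no camera call.
- workorder.close_job(): hands the job in; it is judged then, once.
The state is a dict: "time": time; "qpos": joint angles; "joint_vel": joint speeds; "joint_efforts": joint torques, N m; "ee_pos": TCP position; "tcp_rot": TCP orientation; "force": force on the tool from outside, world axes, zero at the start; "wrist_torque": the same for the moment, N m; "width": finger opening in m; "finger_force": force on a finger pad.
Only numpy, scipy, OpenCV 4.12 (cv2) and the standard library are available. Lean on these libraries where they do the work, as an engineer would, in place of code of your own. Each camera call takes 0.05 s, during which the arm holds its last target. There are 200 camera calls.

## Working session

There is one attempt and no reset: what is moved stays moved. The work goes in short steps, Python scripts to look and compute and a shell command to move; the robot and the scene stay as the last step left them, time stands still between calls to the robot, and variables do not carry over. Pictures are saved under pics/ and viewed, at most 10 in all, crops included, and the job is handed in when it is done.

```bash
mkdir -p pics; ls
python3 - <<'E'
from workcell import telemetry, imaging, workorder
import cv2
s=telemetry.get_state(); print({k:s[k] for k in('time','ee_pos','tcp_rot','width','force')})
for n in('scene','top','wrist'):
    im=imaging.get_image(n); cv2.imwrite(f'pics/{n}0.png',im[:,:,::-1]); print(n,imaging.camera_params(n))
E
```

```text
pics
{'time': 0.0, 'ee_pos': array([0.20051689, 0.59156347, 0.20483309]), 'tcp_rot': array([-5.10945764e-01, -3.09965617e+00,  1.93679216e-03]), 'width': 0.09412437683590703, 'force': array([ 0.08632479, -0.78182048, -0.06914142])}
scene {'vfov': 44.00681105739567, 'cx': 331.9492028860558, 'cy': 238.56729491933703, 'world_from_camera': array([[-0.52534776, -0.50072516,  0.68795642,  1.36282372],
       [ 0.85086873, -0.3037604 ,  0.42866306,  0.47538882],
       [-0.00566846,  0.81055779,  0.58563123,  0.75759483],
       [ 0.        ,  0.        ,  0.        ,  1.        ]])}
top {'vfov': 42.75632696288511, 'cx': 315.50416786385296, 'cy': 244.72526427363968, 'world_from_camera': array([[ 2.26456810e-02,  9.98430374e-01, -5.12246155e-02,
         5.16140121e-01],
       [-9.99743337e-01,  2.26496353e-02, -5.03368527e-04,
        -7.35995169e-04],
       [ 6.57640433e-04,  5.12228672e-02,  9.98687031e-01,
         1.39398455e+00],
       [ 0.00000000e+00,  0.00000000e+00,  0.00000000e+00,
         1.00000000e+00]])}
wrist {'vfov': 61.88298171938502, 'cx': 323.154025194864, 'cy': 248.46818057740833, 'T_tool_cam': array([[-6.18505396e-05,  9.59481039e-01,  2.81773193e-01,
         8.18476507e-02],
       [ 9.99999983e-01,  1.07859342e-04, -1.47772945e-04,
         8.87036922e-04],
       [-1.72177210e-04,  2.81773179e-01, -9.59481030e-01,
        -1.78184557e-01],
       [ 0.00000000e+00,  0.00000000e+00,  0.00000000e+00,
         1.00000000e+00]])}
```

View pics/scene0.png

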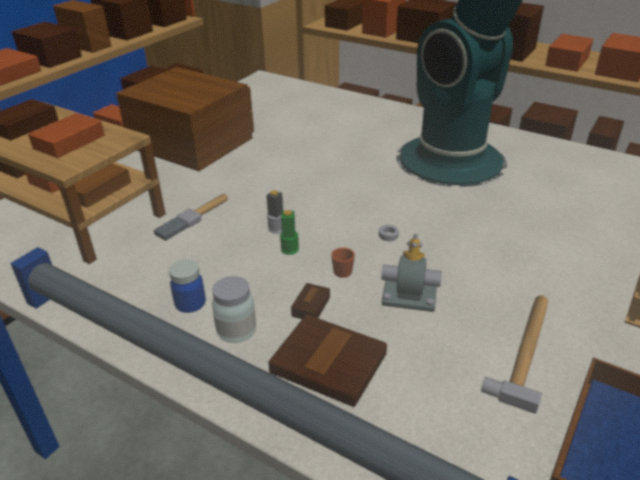

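View pics/top0.png

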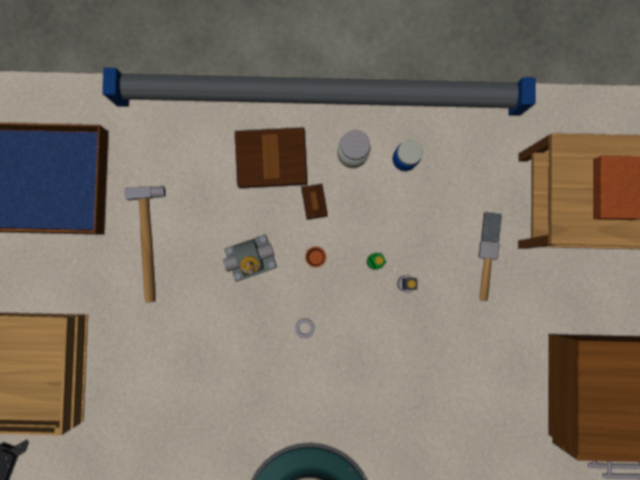

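```bash
cat > h.py <<'E'
import numpy as np, cv2
from scipy.spatial.transform import Rotation as R
from workcell import telemetry, imaging
def cam(n, s=None):
    p=imaging.camera_params(n)
    if 'T_tool_cam' in p:
        T=np.eye(4);T[:3,:3]=R.from_rotvec(s['tcp_rot']).as_matrix();T[:3,3]=s['ee_pos'];T=T@p['T_tool_cam']
    else: T=p['world_from_camera']
    return T,240/np.tan(np.radians(p['vfov']/2)),p['cx'],p['cy']
def ray(c,u,v):
    T,f,cx,cy=c; d=T[:3,:3]@np.array([(u-cx)/f,-(v-cy)/f,-1]); return T[:3,3],d
def onz(c,u,v,z):
    o,d=ray(c,u,v); return o+d*(z-o[2])/d[2]
def proj(c,P):
    T,f,cx,cy=c; q=T[:3,:3].T@(np.array(P)-T[:3,3]); return cx+f*q[0]/-q[2], cy-f*q[1]/-q[2]
def tri(a,b):
    (o1,d1),(o2,d2)=a,b; k=np.linalg.lstsq(np.c_[d1,-d2],o2-o1,rcond=None)[0]
    p,q=o1+d1*k[0],o2+d2*k[1]; return (p+q)/2,np.linalg.norm(p-q)
E
python3 - <<'E'
from h import *
t=cv2.imread('pics/top0.png'); s=cv2.imread('pics/scene0.png')
A=cv2.resize(t[225:315,215:305],(400,400),interpolation=cv2.INTER_CUBIC)
B=cv2.resize(t[225:315,350:440],(400,400),interpolation=cv2.INTER_CUBIC)
cv2.imwrite('pics/c1.png',np.hstack([A,B]))
C=cv2.resize(s[225:315,370:450],(400,450),interpolation=cv2.INTER_CUBIC)
D=cv2.resize(s[180:270,245:325],(400,450),interpolation=cv2.INTER_CUBIC)
cv2.imwrite('pics/c2.png',np.hstack([C,D]))
ct=cam('top'); print(onz(ct,407,284,.096),onz(ct,376,261,.096),onz(ct,250,262,.1))
E
```

```text
[ 0.50402012 -0.19525823  0.096     ] [ 0.55112872 -0.12890821  0.096     ] [0.54288541 0.1372779  0.1       ]
```

View pics/c1.png

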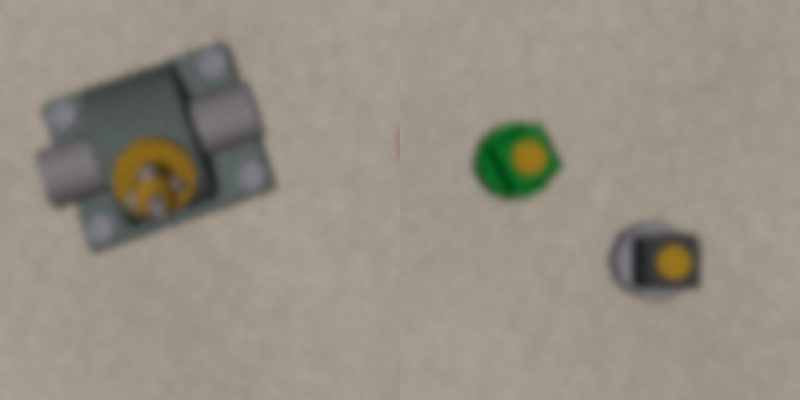

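View pics/c2.png

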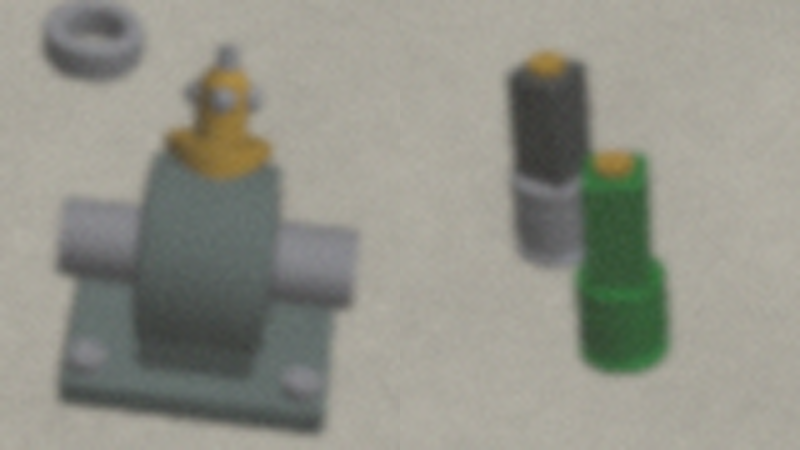

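Run:
```python
from h import *
ct,cs=cam('top'),cam('scene')
A=lambda x,y:(215+(x+.5)/4.444-.5,225+(y+.5)/4.444-.5)
S=lambda x,y:(370+(x+.5)/5-.5,225+(y+.5)/5-.5)
print('coupler',onz(ct,*A(672-400+135*4.444,262),.096),onz(cs,245+147/5,180+62/5,.096))
print('green',onz(ct,*A(530-400+135*4.444,157),.096))
print('pintip',tri(ray(ct,*A(156,208)),ray(cs,*S(228,46))), onz(ct,*A(156,208),.1215))
print('flange top',onz(ct,*A(155,178),.09))
print('base edge',onz(ct,*A(95,251),.014),onz(ct,*A(272,186),.014),onz(ct,*A(225,42),.014))
for u,v in((85,315),(85,432),(66,432)): print('rack',onz(ct,u,v,.15))
```

```text
coupler [ 0.505113   -0.20331295  0.096     ] [ 0.5062004  -0.20223363  0.096     ]
green [ 0.55350795 -0.13493469  0.096     ]
pintip (array([0.52324783, 0.13426729, 0.12198253]), np.float64(0.0015588429397750021)) [0.52291149 0.13502444 0.1215    ]
flange top [0.5374015  0.13926689 0.09      ]
base edge [0.50107347 0.17671238 0.014     ] [0.5359358 0.0881049 0.014    ] [0.6084262  0.11385068 0.014     ]
rack [0.42733298 0.46201489 0.15      ]
rack [0.1945719 0.4522568 0.15     ]
rack [0.1937179  0.49023458 0.15      ]
```

```bash
python3 -m creep '[{"dz":2,"dy":-3},{"dz":3,"dy":-7},{"dz":3,"dy":-11},{"dz":3,"dy":-15,"twist":3},{"dz":3,"dy":-19,"dx":1,"twist":6},{"dz":3,"dy":-24,"dx":3,"twist":10},{"dz":3,"dy":-28,"dx":5,"twist":14},{"dz":3,"dy":-32,"dx":8,"twist":18},{"dz":3,"dy":-36,"dx":10,"twist":19},{"dz":3,"dy":-40,"dx":12,"twist":19},{"dz":3,"dy":-44,"dx":14,"twist":19},{"dz":3,"dy":-48,"dx":16,"twist":19},{"dz":3,"dy":-52,"dx":18,"twist":19},{"dz":3,"dy":-56,"dx":20,"twist":19},{"dz":3,"dy":-60,"dx":22,"twist":19},{"dz":3,"dy":-64,"dx":24,"twist":19},{"dz":3,"dy":-68,"dx":26,"twist":19},{"dz":3,"dy":-72,"dx":28,"twist":19},{"dz":2,"dy":-76,"dx":30,"twist":19},{"dz":1,"dy":-79,"dx":30,"twist":19}]'
```

```text
schema error: expected keys claw, dx, dy, dz, twist
```

```bash
python3 -m creep '[{"claw":0,"dx":-1,"dy":0,"dz":4,"twist":0},{"claw":0,"dx":-1,"dy":-3,"dz":6,"twist":0},{"claw":0,"dx":-1,"dy":-7,"dz":6,"twist":0},{"claw":0,"dx":0,"dy":-11,"dz":6,"twist":3},{"claw":0,"dx":0,"dy":-15,"dz":6,"twist":6},{"claw":0,"dx":1,"dy":-19,"dz":6,"twist":9},{"claw":0,"dx":2,"dy":-23,"dz":6,"twist":12},{"claw":0,"dx":4,"dy":-27,"dz":6,"twist":15},{"claw":0,"dx":7,"dy":-31,"dz":6,"twist":19},{"claw":0,"dx":9,"dy":-35,"dz":6,"twist":19},{"claw":0,"dx":12,"dy":-39,"dz":6,"twist":19},{"claw":0,"dx":15,"dy":-43,"dz":6,"twist":19},{"claw":0,"dx":17,"dy":-47,"dz":6,"twist":19},{"claw":0,"dx":19,"dy":-51,"dz":6,"twist":19},{"claw":0,"dx":21,"dy":-55,"dz":5,"twist":19},{"claw":0,"dx":24,"dy":-60,"dz":4,"twist":19},{"claw":0,"dx":26,"dy":-65,"dz":3,"twist":19},{"claw":0,"dx":28,"dy":-70,"dz":3,"twist":19},{"claw":0,"dx":30,"dy":-75,"dz":2,"twist":19},{"claw":0,"dx":30.5,"dy":-79.5,"dz":2,"twist":19}]' 40
```

```text
time: 1.82
ee_pos: [0.4768, -0.1126, 0.2338]
tcp_rot: [-0.009, 3.141, -0.001]
force: [2.0, 1.5, -1.0]
width: 0.0943
finger_force: 0.0
```

```bash
python3 -m creep '[{"claw":0,"dx":1,"dy":-3,"dz":0,"twist":0},{"claw":0,"dx":2,"dy":-6,"dz":-1,"twist":0},{"claw":0,"dx":2.7,"dy":-8.5,"dz":-2,"twist":0},{"claw":0,"dx":2.7,"dy":-8.5,"dz":-3,"twist":0},{"claw":0,"dx":2.7,"dy":-8.5,"dz":-3,"twist":0},{"claw":0,"dx":2.7,"dy":-8.5,"dz":-3,"twist":0}]'
python3 - <<'E'
from h import *
s=telemetry.get_state(); im=imaging.get_image('wrist')[:,:,::-1]; cv2.imwrite('pics/w1.png',im)
print(s['time'],s['ee_pos'],s['tcp_rot']); c=cam('wrist',s)
print(proj(c,(.505,-.203,.096)))
E
```

```text
time: 2.32
ee_pos: [0.5027, -0.1954, 0.2037]
tcp_rot: [0.007, -3.14, -0.0]
force: [0.1, 0.2, 0.5]
width: 0.094
finger_force: 0.0
2.3167 [ 0.50273803 -0.19543416  0.20371981] [ 7.25761039e-03 -3.14024105e+00 -2.55144985e-04]
(np.float64(311.9897360714893), np.float64(248.44214955557524))
```

View pics/w1.png

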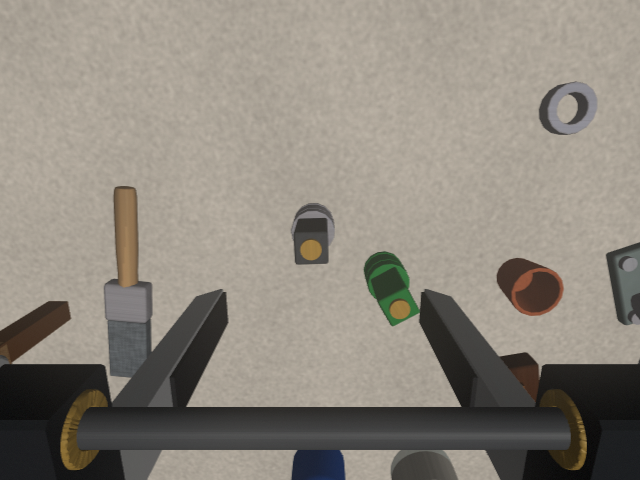

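```bash
python3 -m creep '[{"claw":0,"dx":0.2,"dy":-0.8,"dz":-2,"twist":0},{"claw":0,"dx":0.2,"dy":-0.8,"dz":-5,"twist":0},{"claw":0,"dx":0.2,"dy":-0.8,"dz":-8,"twist":0},{"claw":0,"dx":0.2,"dy":-0.8,"dz":-11,"twist":0},{"claw":0,"dx":0.2,"dy":-0.8,"dz":-14,"twist":0},{"claw":0,"dx":0.2,"dy":-0.8,"dz":-15.5,"twist":0},{"claw":0,"dx":0.2,"dy":-0.8,"dz":-15.7,"twist":0},{"claw":0,"dx":0.2,"dy":-0.8,"dz":-15.7,"twist":0}]' && python3 -m creep '[{"claw":130,"dx":0,"dy":0,"dz":0,"twist":0},{"claw":200,"dx":0,"dy":0,"dz":0,"twist":0},{"claw":255,"dx":0,"dy":0,"dz":0,"twist":0},{"claw":255,"dx":0,"dy":0,"dz":0,"twist":0},{"claw":255,"dx":0,"dy":0,"dz":0,"twist":0},{"claw":255,"dx":0,"dy":0,"dz":0,"twist":0},{"claw":255,"dx":0,"dy":0,"dz":0,"twist":0},{"claw":255,"dx":0,"dy":0,"dz":0,"twist":0}]' 40
```

```text
time: 3.03
ee_pos: [0.5054, -0.2031, 0.0475]
tcp_rot: [0.009, -3.141, -0.0]
force: [0.1, -0.1, -0.6]
width: 0.0938
finger_force: 0.0
time: 3.7
ee_pos: [0.5052, -0.2039, 0.0471]
tcp_rot: [-0.008, 3.142, -0.0]
force: [0.3, -0.3, -0.3]
width: 0.0441
finger_force: 0.0
```

Still closing; continue until the grip holds.

```bash
python3 -m creep '[{"claw":255,"dx":0,"dy":0,"dz":0,"twist":0},{"claw":255,"dx":0,"dy":0,"dz":0,"twist":0},{"claw":255,"dx":0,"dy":0,"dz":0,"twist":0},{"claw":255,"dx":0,"dy":0,"dz":0,"twist":0},{"claw":255,"dx":0,"dy":0,"dz":0,"twist":0}]' && python3 -m creep '[{"claw":255,"dx":0,"dy":0,"dz":2,"twist":0},{"claw":255,"dx":0,"dy":0,"dz":5,"twist":0},{"claw":255,"dx":0,"dy":0,"dz":9,"twist":0},{"claw":255,"dx":0,"dy":0,"dz":13,"twist":0},{"claw":255,"dx":0,"dy":0,"dz":15,"twist":0},{"claw":255,"dx":0,"dy":0,"dz":15,"twist":0}]'
```

```text
time: 4.12
ee_pos: [0.5051, -0.2039, 0.0471]
tcp_rot: [-0.007, 3.142, -0.0]
force: [-0.5, -1.5, -0.1]
width: 0.0256
finger_force: 40.0
time: 4.62
ee_pos: [0.5068, -0.2045, 0.2011]
tcp_rot: [-0.008, 3.136, -0.001]
force: [0.5, 0.1, -3.3]
width: 0.0259
finger_force: 39.9
```

```bash
python3 -m creep '[{"claw":255,"dx":0,"dy":3,"dz":0,"twist":5},{"claw":255,"dx":0,"dy":7,"dz":0,"twist":10},{"claw":255,"dx":0.5,"dy":11,"dz":0,"twist":15},{"claw":255,"dx":1,"dy":15,"dz":0,"twist":20.3},{"claw":255,"dx":1,"dy":19,"dz":0,"twist":20.3},{"claw":255,"dx":1,"dy":23,"dz":0,"twist":20.3},{"claw":255,"dx":1,"dy":26,"dz":0,"twist":20.3},{"claw":255,"dx":1,"dy":26,"dz":0,"twist":20.3},{"claw":255,"dx":1,"dy":26,"dz":0,"twist":20.3},{"claw":255,"dx":1,"dy":26,"dz":0,"twist":20.3}]'
python3 - <<'E'
from h import *
s=telemetry.get_state(); im=imaging.get_image('wrist')[:,:,::-1]; cv2.imwrite('pics/w2.png',im)
print(s['time'],s['ee_pos'],s['tcp_rot'],R.from_rotvec(s['tcp_rot']).as_matrix()[:,1]); c=cam('wrist',s)
print(proj(c,(.523,.135,.1215)),proj(c,(.5374,.1393,.09)))
E
```

```text
time: 5.45
ee_pos: [0.5146, 0.0557, 0.1961]
tcp_rot: [0.561, -3.09, 0.001]
force: [0.7, 0.1, -2.7]
width: 0.0256
finger_force: 39.9
5.45 [0.51460577 0.05569287 0.19609478] [ 5.60643067e-01 -3.08966296e+00  6.47830357e-04] [-3.51346704e-01  9.36245413e-01 -1.42618378e-04]
(np.float64(426.1967184238626), np.float64(308.411030575013)) (np.float64(413.4265013219584), np.float64(308.93518584982655))
```

View pics/w2.png

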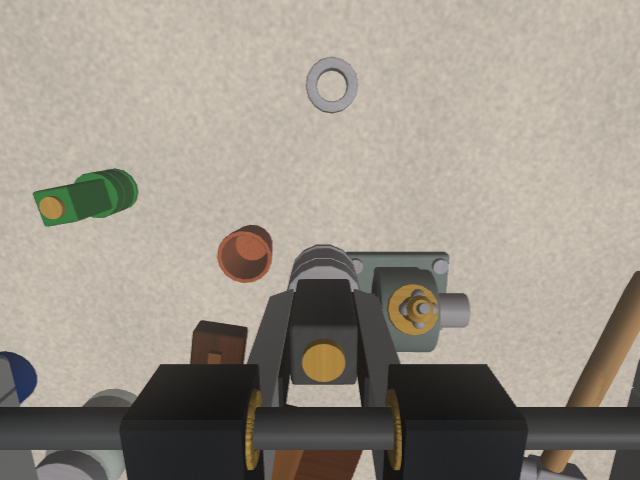

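Run:
```python
from h import *
s=telemetry.get_state(); c=cam('wrist',s); M=R.from_rotvec(s['tcp_rot']).as_matrix()
print('stub',proj(c,s['ee_pos']+M@[0,0,-.049]), proj(c,s['ee_pos']+M@[0.005,0,-.049]))
F=onz(c,413.5,310,.09);P=onz(c,423,309,.1215);print(F,P,P-F, s['ee_pos'])
im=cv2.imread('pics/w2.png')[270:350,375:455]; h=cv2.cvtColor(im,cv2.COLOR_BGR2HSV)
m=cv2.inRange(h,(12,110,60),(32,255,255)); ct=max(cv2.findContours(m,0,2)[0],key=cv2.contourArea); print(np.array(cv2.fitEllipse(cv2.convexHull(ct))[0])+[375,270],cv2.boundingRect(ct))
```

```text
stub (np.float64(321.9647048927603), np.float64(362.0453373516798)) (np.float64(321.95233621890935), np.float64(349.94190311244733))
[0.53861051 0.13927671 0.09      ] [0.52455908 0.13269609 0.1215    ] [-0.01405143 -0.00658061  0.0315    ] [0.51479014 0.05516374 0.19634557]
[412.71936035 309.10580826] (12, 14, 51, 51)
```

```bash
python3 -m creep '[{"claw":255,"dx":0.6,"dy":3,"dz":0,"twist":0},{"claw":255,"dx":1,"dy":6,"dz":0,"twist":0},{"claw":255,"dx":1.3,"dy":8,"dz":0,"twist":0},{"claw":255,"dx":1.3,"dy":8,"dz":0,"twist":0},{"claw":255,"dx":1.3,"dy":8,"dz":-1,"twist":0},{"claw":255,"dx":1.3,"dy":8,"dz":-2,"twist":0},{"claw":255,"dx":1.3,"dy":8,"dz":-2.5,"twist":0},{"claw":255,"dx":1.3,"dy":8,"dz":-2.5,"twist":0}]' 15
python3 - <<'E'
from h import *
s=telemetry.get_state(); print(s['time'],s['ee_pos'],s['force'])
im=imaging.get_image('wrist')[:,:,::-1]; cv2.imwrite('pics/w3.png',im)
a=cv2.resize(imaging.get_image('scene')[200:320,360:460,::-1],(480,576),interpolation=cv2.INTER_CUBIC)
b=cv2.resize(im[200:420,230:420],(320,371)); b=cv2.copyMakeBorder(b,0,576-371,0,0,0)
cv2.imwrite('pics/j3.png',np.hstack([a,b]))
E
```

```text
time: 6.17
ee_pos: [0.5274, 0.1346, 0.1704]
tcp_rot: [0.558, -3.089, 0.001]
force: [-0.7, 0.1, -3.0]
width: 0.0259
finger_force: 15.0
6.1667 [0.52735419 0.13462758 0.17035195] [-0.67587827  0.10968042 -2.9806835 ]
```

View pics/j3.png

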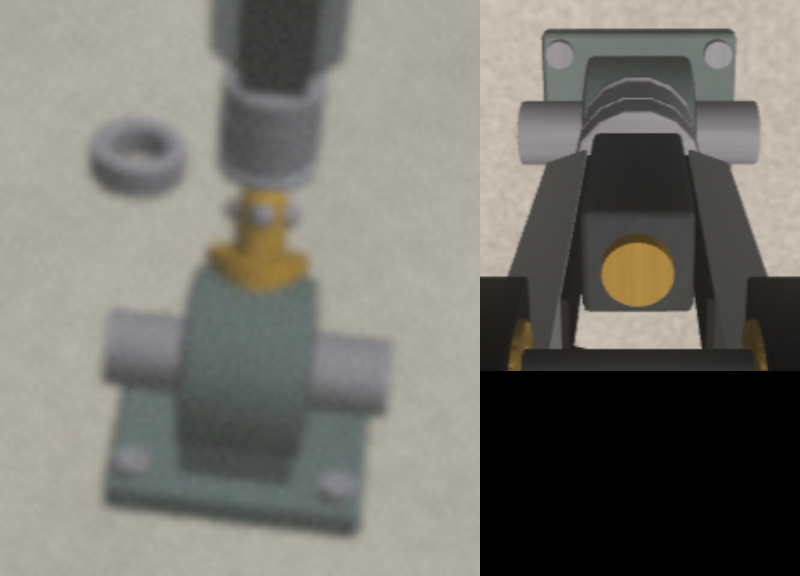

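```bash
python3 -m creep '[{"claw":255,"dx":0,"dy":0,"dz":-0.5,"twist":0},{"claw":255,"dx":0,"dy":0,"dz":-1,"twist":0},{"claw":255,"dx":0,"dy":0,"dz":-1.4,"twist":0},{"claw":255,"dx":0,"dy":0,"dz":-1.4,"twist":0}]' && python3 -m creep '[{"claw":255,"dx":-0.3,"dy":-0.1,"dz":0,"twist":0},{"claw":255,"dx":-0.7,"dy":-0.2,"dz":-0.1,"twist":0},{"claw":255,"dx":-0.9,"dy":-0.3,"dz":-0.1,"twist":0},{"claw":255,"dx":-0.9,"dy":-0.3,"dz":-0.1,"twist":0}]'
```

```text
time: 6.6
ee_pos: [0.5279, 0.1361, 0.1573]
tcp_rot: [0.561, -3.09, 0.0]
force: [0.6, -0.5, -2.5]
width: 0.0259
finger_force: 15.0
time: 6.93
ee_pos: [0.519, 0.1331, 0.1576]
tcp_rot: [-0.561, 3.09, 0.001]
force: [1.4, -0.1, 2.0]
width: 0.0261
finger_force: 15.0
```

```bash
python3 -m creep '[{"claw":255,"dx":-0.4,"dy":-0.1,"dz":0.1,"twist":0},{"claw":255,"dx":-0.8,"dy":-0.3,"dz":0.0,"twist":0},{"claw":255,"dx":-0.8,"dy":-0.3,"dz":0.0,"twist":0}]' && python3 -m creep '[{"claw":255,"dx":-0.3,"dy":-0.1,"dz":-0.2,"twist":0},{"claw":255,"dx":-0.7,"dy":-0.25,"dz":-0.4,"twist":0},{"claw":255,"dx":-0.7,"dy":-0.25,"dz":-0.4,"twist":0}]'
python3 - <<'E'
from h import *
s=telemetry.get_state(); print(s['time'],s['ee_pos'],s['force'],s['wrist_torque'])
im=imaging.get_image('wrist')[:,:,::-1]
a=cv2.resize(imaging.get_image('scene')[200:320,360:460,::-1],(480,576),interpolation=cv2.INTER_CUBIC)
b=cv2.resize(im[200:420,230:420],(320,371)); b=cv2.copyMakeBorder(b,0,576-371,0,0,0)
cv2.imwrite('pics/j4.png',np.hstack([a,b]))
E
```

```text
time: 7.18
ee_pos: [0.5104, 0.13, 0.1571]
tcp_rot: [0.561, -3.091, -0.001]
force: [0.3, 0.2, 0.2]
width: 0.026
finger_force: 15.0
time: 7.43
ee_pos: [0.5034, 0.1273, 0.1529]
tcp_rot: [0.561, -3.09, 0.0]
force: [-0.4, 0.2, 1.2]
width: 0.026
finger_force: 15.0
7.4333 [0.50343391 0.12732024 0.1528545 ] [-0.44554376  0.24253596  1.24399196] [-0.02956235  0.00803642 -0.00734881]
```

View pics/j4.png

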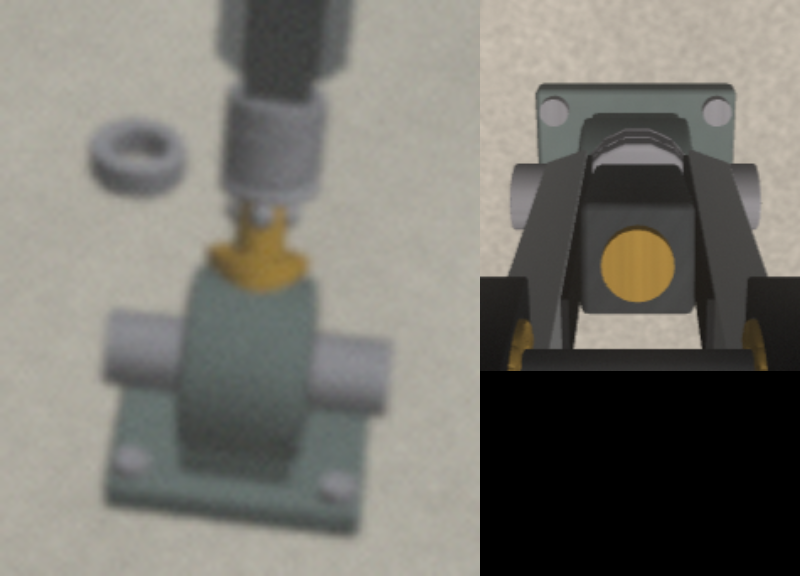

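```bash
cat > tilt.py <<'E'
from h import *
from scipy.optimize import least_squares
c=cam('wrist',dict(tcp_rot=np.zeros(3),ee_pos=np.zeros(3)))
Q=np.array([[.013,.026],[-.013,.026],[.013,-.026],[0,.030]])
def solve(rows):
    def f(p):
        th,x,z=p[0],p[1]/100,p[2]/100
        X=x+Q[:,0]*np.cos(th)+Q[:,1]*np.sin(th); Z=z+Q[:,1]*np.cos(th)-Q[:,0]*np.sin(th)
        return [proj(c,(a,0,-.019-b))[1]-r for a,b,r in zip(X,Z,rows)]
    return least_squares(f,[0,0,0])
E
python3 - <<'E'
from tilt import *
k=371/220
for r in ((210,310,135,272),(205,312,170,266)):
    s=solve(200+np.array(r)/k); print(s.x.round(3),s.fun.round(1))
E
```

```text
[ 0.025 -0.406 -0.625] [ 0.4  0.4 -0.1 -0.7]
[ 0.25  -1.191 -0.99 ] [ 0.5  0.5 -0.1 -0.9]
```

```bash
python3 -m creep '[{"claw":255,"dx":-0.3,"dy":-0.1,"dz":-0.2,"twist":0},{"claw":255,"dx":-0.6,"dy":-0.2,"dz":-0.3,"twist":0},{"claw":255,"dx":-0.9,"dy":-0.35,"dz":-0.5,"twist":0},{"claw":255,"dx":-0.9,"dy":-0.35,"dz":-0.5,"twist":0}]'
cat > edges.py <<'E'
from h import *
import sys
def edges(im):
    g=cv2.GaussianBlur(im,(3,3),0)[:,298:304].astype(float).mean((1,2)); d=np.gradient(g)
    return [(r,round(d[r],1)) for r in range(265,400) if abs(d[r])>2 and abs(d[r])==max(abs(d[r-3:r+4]))]
def stub(im):
    h=cv2.cvtColor(im,cv2.COLOR_BGR2HSV); m=cv2.inRange(h,(12,110,60),(32,255,255)); m[:,:280]=0;m[:,370:]=0;m[:300]=0;m[400:]=0
    ct=max(cv2.findContours(m,0,2)[0],key=cv2.contourArea); return cv2.fitEllipse(cv2.convexHull(ct))
if __name__=='__main__':
    s=telemetry.get_state(); im=np.ascontiguousarray(imaging.get_image('wrist')[:,:,::-1]); cv2.imwrite(sys.argv[1],im)
    print(s['time'],s['ee_pos'].round(4),s['force'].round(1)); print(edges(im),stub(im))
E
python3 edges.py pics/w5.png; python3 -c "
from edges import *
im=cv2.imread('pics/w3.png');print(edges(im),stub(im))"
```

```text
time: 7.87
ee_pos: [0.4944, 0.1239, 0.1477]
tcp_rot: [0.561, -3.09, -0.0]
force: [0.6, -0.8, -1.3]
width: 0.026
finger_force: 15.0
7.8667 [0.4944 0.1239 0.1477] [ 0.6 -0.8 -1.3]
[(280, np.float64(-20.3)), (303, np.float64(12.2)), (308, np.float64(-25.3)), (319, np.float64(5.7)), (346, np.float64(2.8)), (363, np.float64(-2.6)), (386, np.float64(39.4))] ((323.1672058105469, 353.63128662109375), (43.49928665161133, 45.06858825683594), 178.748779296875)
[(272, np.float64(16.0)), (279, np.float64(-33.8)), (325, np.float64(6.4)), (356, np.float64(3.5)), (368, np.float64(-3.4)), (384, np.float64(42.9)), (391, np.float64(3.0))] ((323.2372741699219, 360.0929260253906), (43.137939453125, 43.63850784301758), 79.07164764404297)
```

```bash
python3 -c "
from tilt import *
for r in ((325,384,279,360.1),(319,386,308,353.6)):
    s=solve(np.array(r)); print(s.x.round(3),s.fun.round(1))"
```

```text
[ 0.017 -0.375 -0.629] [-0.2 -0.2  0.   0.3]
[ 0.353 -1.117 -0.496] [-0.3 -0.2  0.1  0.4]
```

```bash
python3 -m creep '[{"claw":255,"dx":0.1,"dy":0.05,"dz":-0.3,"twist":0},{"claw":255,"dx":0.2,"dy":0.1,"dz":-0.6,"twist":0},{"claw":255,"dx":0.2,"dy":0.1,"dz":-0.6,"twist":0}]' 20; python3 edges.py pics/w6.png
```

```text
time: 8.17
ee_pos: [0.4977, 0.125, 0.1419]
tcp_rot: [-0.561, 3.09, -0.001]
force: [2.8, 0.1, 0.8]
width: 0.0264
finger_force: 20.0
8.1667 [0.4977 0.125  0.1419] [2.8 0.1 0.8]
[(278, np.float64(-20.2)), (306, np.float64(10.5)), (311, np.float64(-30.5)), (317, np.float64(5.2)), (344, np.float64(2.5)), (358, np.float64(-2.6)), (385, np.float64(39.1))] ((323.2218017578125, 351.8976745605469), (43.51885223388672, 45.00788879394531), 174.33900451660156)
```

```bash
python3 -m creep '[{"claw":255,"dx":0.1,"dy":0.05,"dz":-0.3,"twist":0},{"claw":255,"dx":0.2,"dy":0.1,"dz":-0.6,"twist":0},{"claw":255,"dx":0.2,"dy":0.1,"dz":-0.6,"twist":0}]'; python3 edges.py pics/w7.png
```

```text
time: 8.47
ee_pos: [0.4998, 0.1261, 0.1358]
tcp_rot: [-0.561, 3.09, -0.001]
force: [7.4, 0.1, -7.7]
width: 0.0256
finger_force: 20.0
8.4667 [0.4998 0.1261 0.1358] [ 7.4  0.1 -7.7]
[(278, np.float64(-20.2)), (307, np.float64(10.1)), (312, np.float64(-28.2)), (317, np.float64(5.3)), (345, np.float64(2.5)), (361, np.float64(-2.5)), (385, np.float64(38.3))] ((323.1629943847656, 351.82000732421875), (43.688411712646484, 44.90567398071289), 175.28073120117188)
```

```bash
python3 -m creep '[{"claw":255,"dx":0.2,"dy":0.05,"dz":-0.2,"twist":0},{"claw":255,"dx":0.4,"dy":0.15,"dz":-0.5,"twist":0},{"claw":255,"dx":0.4,"dy":0.15,"dz":-0.5,"twist":0}]'; python3 edges.py pics/w8.png
```

```text
time: 8.77
ee_pos: [0.5031, 0.1275, 0.1305]
tcp_rot: [0.561, -3.09, 0.001]
force: [0.3, -2.2, 3.3]
width: 0.0261
finger_force: 20.0
8.7667 [0.5031 0.1275 0.1305] [ 0.3 -2.2  3.3]
[(276, np.float64(-20.2)), (307, np.float64(10.1)), (312, np.float64(-26.3)), (317, np.float64(5.4)), (344, np.float64(2.6)), (358, np.float64(-2.6)), (385, np.float64(38.4))] ((323.14898681640625, 351.7637634277344), (43.693519592285156, 45.041629791259766), 175.7001190185547)
```

```bash
python3 -m creep '[{"claw":255,"dx":0,"dy":0,"dz":0,"twist":0},{"claw":255,"dx":0.1,"dy":0.05,"dz":-0.2,"twist":0},{"claw":255,"dx":0.2,"dy":0.07,"dz":-0.4,"twist":0},{"claw":255,"dx":0.2,"dy":0.07,"dz":-0.4,"twist":0}]' 30; python3 edges.py pics/w9.png
```

```text
time: 9.15
ee_pos: [0.5048, 0.1281, 0.1273]
tcp_rot: [0.561, -3.09, -0.0]
force: [-8.8, -3.6, 15.1]
width: 0.0261
finger_force: 30.0
9.15 [0.5048 0.1281 0.1273] [-8.8 -3.6 15.1]
[(275, np.float64(-20.2)), (306, np.float64(9.7)), (311, np.float64(-30.7)), (342, np.float64(3.1)), (360, np.float64(-2.5)), (384, np.float64(39.7))] ((323.1747131347656, 350.24627685546875), (43.779457092285156, 45.170654296875), 172.0517120361328)
```

Run:
```python
from h import *
a=cv2.resize(imaging.get_image('scene')[200:320,360:460,::-1],(480,576),interpolation=cv2.INTER_CUBIC)
im=cv2.imread('pics/w9.png'); b=cv2.resize(im[230:400,240:400],(320,340)); b=cv2.copyMakeBorder(b,0,576-340,0,0,0)
cv2.imwrite('pics/j9.png',np.hstack([a,b]))
```

```text
(no output)
```

View pics/j9.png

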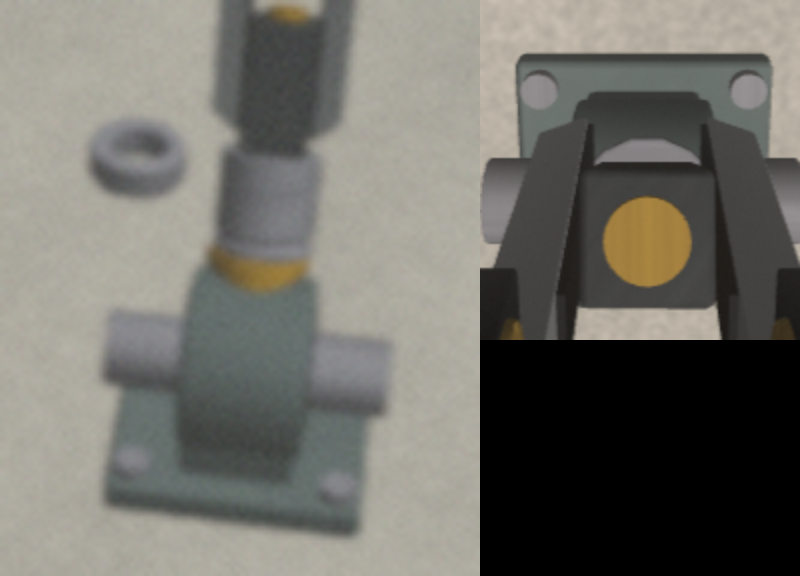

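```bash
python3 -m creep '[{"claw":255,"dx":0,"dy":0,"dz":-0.1,"twist":0},{"claw":255,"dx":0.1,"dy":0.03,"dz":-0.2,"twist":0},{"claw":255,"dx":0.1,"dy":0.03,"dz":-0.2,"twist":0},{"claw":255,"dx":0.1,"dy":0.03,"dz":-0.2,"twist":0}]'; python3 edges.py pics/w10.png
```

```text
time: 9.58
ee_pos: [0.5059, 0.1285, 0.1259]
tcp_rot: [0.561, -3.091, -0.001]
force: [-13.4, -6.4, 26.5]
width: 0.0254
finger_force: 30.0
9.5833 [0.5059 0.1285 0.1259] [-13.4  -6.4  26.5]
[(274, np.float64(-20.5)), (304, np.float64(10.1)), (309, np.float64(-29.6)), (340, np.float64(2.9)), (356, np.float64(-3.4)), (383, np.float64(37.5))] ((323.17132568359375, 347.5188293457031), (44.33060073852539, 45.36714553833008), 173.7365264892578)
```

```bash
python3 -m creep '[{"claw":255,"dx":0,"dy":0,"dz":0,"twist":0},{"claw":255,"dx":0,"dy":0,"dz":0,"twist":0},{"claw":255,"dx":0,"dy":0,"dz":0,"twist":0},{"claw":255,"dx":0,"dy":0,"dz":0,"twist":0},{"claw":255,"dx":0,"dy":0,"dz":0,"twist":0},{"claw":255,"dx":0,"dy":0,"dz":0,"twist":0}]' 50; python3 edges.py pics/w11.png
python3 - <<'E'
from tilt import *
for r in ((319,386,308,353.6),(317,385,312,351.8),(315,384,311,350.2),(313,383,309,347.5)):
    s=solve(np.array(r)); print(s.x.round(3))
print(telemetry.get_state()['wrist_torque'])
a=cv2.resize(imaging.get_image('scene')[225:285,385:445,::-1],(600,600),interpolation=cv2.INTER_CUBIC); cv2.imwrite('pics/f.png',a)
E
```

```text
time: 10.13
ee_pos: [0.5058, 0.1285, 0.1259]
tcp_rot: [0.561, -3.091, -0.001]
force: [-12.8, -5.6, 26.5]
width: 0.0259
finger_force: 50.0
10.1333 [0.5058 0.1285 0.1259] [-12.8  -5.6  26.5]
[(274, np.float64(-20.6)), (304, np.float64(9.8)), (309, np.float64(-29.6)), (338, np.float64(2.9)), (357, np.float64(-3.1)), (383, np.float64(37.6))] ((323.15570068359375, 347.52276611328125), (44.30602264404297, 45.38310623168945), 172.61720275878906)
[ 0.353 -1.117 -0.496]
[ 0.406 -1.138 -0.374]
[ 0.412 -0.977 -0.187]
[ 0.412 -0.778  0.011]
[-1.15743572  2.55279779  0.00269848]
```

View pics/f.png

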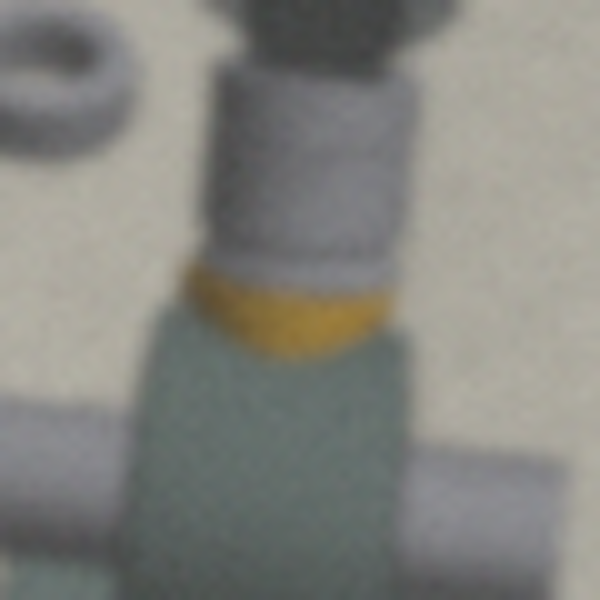

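```bash
python3 -c "
from workcell import workorder
print(workorder.close_job())"
```

```text
the job is handed in; nothing more can be done
None
```

The coupler snapped over the balls and sits on the nipple's flange; I handed the job in at about 10 s, with the arm still gripping it at 50 N and pushing it home with about 30 N. The pictures show it flush. My tilt estimate read 0.41 rad against the nominal 0.45, but it stayed constant over the last pushes, so I took the coupler as square.

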